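# Front and face up a wax tin in the framer's counter display

## Task

One tin of frame wax in the counter display has been left standing back in its lane with its label turned away from the customers. Slide it forward along its lane until it stands against the front lip, and turn it round where it stands until its label faces squarely out over the lip. Be gentle, because the thin tin dents if it is pressed or pushed hard; keep it standing in its lane, and leave the other tins and everything else on the counter as they are.

Things in the scene. Friction and masses are not known exactly. Their poses are not given: they have to be found in the camera images.
- tin: The tin to front: the only one of three alike that stands back from its front lip, label turned over 1 rad away. A squat round steel tin, body 106 mm across on a necked-in foot 94 mm across, slip-on lid 108 mm across with a 14 mm skirt, about 0.4 kg. It dents above about 16 N anywhere. Origin at the centre of its underside, z up; its x axis points out through the middle of the label.
- lane_a: The slick grey plastic lane tray that tin stands in, fixed 15 mm above the counter. Origin at the centre of its underside; x along the lane to its front lip (away from the robot), z up. Floor 3 mm thick; side walls 112 mm apart inside, 3 mm thick, up to z = 24 mm. The back end, at x = -100 mm, is open. Tins slide and turn easily on it (friction about 0.2).
- tin_b: A neighbouring tin like the first, already fronted and faced in the next lane; leave it as it is. Origin at the centre of its underside, x through its label.
- tin_c: The other neighbouring tin, already fronted and faced in its own lane; leave it as it is. Origin at the centre of its underside, x through its label.
- tin_label (a point): Middle of that tin's label, 21.5 mm above its underside and 53.5 mm out from its axis. The label is a paper band with a printed frame, 105 degrees wide, 31 mm high; a 14 mm wide strip of sealing paper runs from it up over the lid's edge and 25 mm in across the lid's top, on the same side.
- tin_top (a point): On that tin's axis, 52 mm above its underside: the level of the flat lid top if the lid were fully home. The real lid top is 0 to 7 mm higher: how far a lid is pressed on differs and is not measured; find it by touch. The lid does not give under a fingertip, and a fingertip pressed on it near its edge with 5 to 10 N and carried round drags the tin round, with some slip.
- lane_a_lip (a point): Middle of the front lip's inner face, at its upper edge, 90 mm ahead of the lane's origin and 13 mm above it. A tin standing against the lip has its centre 53 mm behind this point.
- tin_b_label (a point): The middle of tin_b's label.
- tin_c_label (a point): The middle of tin_c's label.
- glue: White glue bottle 60 mm across, 170 mm tall, on the counter; bystander. Origin at the centre of its underside.
- pins: Clear jar of pins 60 mm across, 70 mm tall; bystander. Origin at the centre of its underside.
- tape: Roll of paper tape 100 mm across, 36 mm high, lying flat; bystander. Origin at the centre of its underside.
- hammer: Framer's hammer with a wooden handle, about 270 mm long, lying on the counter; bystander. Origin under its middle.
- corner_a: Brown corner sample of frame moulding, L-shaped with 100 mm legs, lying on the counter; bystander.
- corner_b: Black corner sample of frame moulding, L-shaped with 100 mm legs, lying on the counter; bystander.
- rule: Dark steel rule 200 x 30 x 4 mm lying on the counter; bystander.
Mind the look-alikes: they are no part of the job. Leave any orange or turquoise look-alike of the tin alone.

How it is judged:
By the outcome, as a careful person would: the job done as asked, in the order asked, and still so for the second after the job is handed in, with the robot touching nothing.
It also fails if it takes over 64 s, if anything falls off the work surface, if the arm or the gripper's body presses on something with over 40 N, if the wrist force passes 120 N, or if a joint passes its speed limit or range.

## Robot

A 6-joint arm with a two-finger parallel gripper is mounted at the origin on the work surface. World frame = base frame: x ahead of the robot, y to its left, z up, the work surface at z = 0. Lengths are in m, angles in degrees, forces in N, time in s.
With the tool pointing down it reaches from about 0.375 to 0.9 m from the base axis. Payload 3.1 kg.
Tool frame: the origin (TCP) lies at the very end of the fingers, on their centre line; the grasp point (between the pads) lies behind it (bot.grip_depth is the z of the grasp point in the tool frame, in m); z points along the fingers, y is the direction in which the jaws open and shut (so a half turn about z gives the same grasp; the last joint's range is limited). The gripper opens to 87 mm and grips with 3 to 60 N. Pads are 19 mm wide; open, the fingers measure 117 mm over their backs; the gripper's body (75 mm by 190 mm) begins 51 mm behind the grasp point.
Start: joints at [58.127, 30.224, 82.088, -0, 67.689, -10.227], TCP at [0.231, 0.581, 0.223] pointing down, gripper open.
Joint ranges: [-176.69, 176.69], [-43.24, 126.21], [12.49, 139.97], [-82, 262], [0, 151.66], [-163.58, 163.58]. Speed limits (degrees/s): [159.86, 159.86, 180, 180, 180, 180].

## Interface

Orientations are given as a 3x3 rotation matrix whose columns are the frame's x, y, z axes.
In Python, from rig import bot, vision gives the robot as it stands. The module is installed in compiled form; this text tells all that it offers.
- The arm moves only by the shell command python3 -m jog 'ROWS'. ROWS is JSON, a list of rows, each a list of 3 entries, a list of its own where there are three numbers: the shift along the tool's x, y, z in mm, then the turn, a rotation vector about the tool's x, y, z in degrees, then the closure, from 0 (fully open) to 1 (shut). In form: [[[dx, dy, dz], [wx, wy, wz], fingers], ...]. A call has 1 to 12 rows; each row is the pose to reach, as a shift and turn from the pose commanded when the call began, along the tool's axes at that moment; what a row does not reach only later rows make up. A row lasts 1/12 s, in which the tool goes at most 41.7 mm and 7.16 degrees, less where a joint would pass 70% of its speed; a pose out of reach is approached as far as the arm can. A call with a gripper value outside its range is refused whole. The fingers move at their own pace and stop on an object; the grip force is fixed at half the most. Time passes only in rows, so rows that repeat a pose let the fingers close. It gives the time, the measured TCP pose, the force and the opening at its end, in the units of the state.
- bot.read_state(): the state, without advancing time (a new reading comes with each control period).
- vision.capture(name): name is "scene" or "side" or "wrist"; returns the picture (420x560x3 uint8, red, green, blue); there is no depth.
- vision.camera_info(name): a dict with "intrinsics" (3x3 intrinsics, pixels), "dist" ([k1, k2, p1, p2, k3] as OpenCV has them; the pictures are not rectified), "camera_from_world" (4x4, takes a point from world to camera coordinates); the wrist camera has in their place "mount" (4x4, takes a point from camera to tool coordinates, whose origin is the TCP and whose axes are the flange's). Camera axes: x right, y up, looking along -z (the intrinsics and any distortion apply to the point x, -y, -z); pixel columns grow to the right and rows downward; lengths in m; the calibration is good to about 2 mm. A picture is of the moment at which its call begins: read the wrist's pose just before it. camera_info takes no time and is no camera call.
- bot.hand_in(): hands the job in, once; it reports no verdict.
The state is a dict: "time_s": time; "joint_positions": joint angles; "qvel": joint speeds; "tau": joint torques, N m; "position": TCP position; "tcp_rot": TCP orientation; "force": force on the tool from outside, world axes, zero at the start; "moment": the same for the moment, N m; "opening": opening from 0.0 (shut) to 1.0 (fully open).
Only numpy, scipy, OpenCV 4.12 (cv2) and the standard library are available. Lean on these libraries where they do the work, as an engineer would, in place of code of your own. Each camera call takes 0.05 s, during which the arm holds its last target. There are 200 camera calls.

## Working session

There is one attempt and no reset: what is moved stays moved. The work goes in short steps, Python scripts to look and compute and a shell command to move; the robot and the scene stay as the last step left them, time stands still between calls to the robot, and variables do not carry over. Pictures are saved under pics/ and viewed, about 8 in all and at most 12, crops included, and the job is handed in when it is done.

```bash
mkdir -p pics
python3 - <<'E'
from rig import bot,vision
import cv2,numpy as np
s=bot.read_state();print(s['time_s'],s['position'],s['tcp_rot'],s['force'],bot.grip_depth)
ims=[vision.capture(n)[:,:,::-1] for n in('scene','side','wrist')]
for n,i in zip(('scene','side','wrist'),ims):cv2.imwrite(f'pics/{n}0.png',i)
cv2.imwrite('pics/all0.png',cv2.resize(np.vstack([np.hstack(ims[:2]),np.hstack([ims[2],ims[2]*0])]),(800,600)))
for n in('scene','side','wrist'):print(n,vision.camera_info(n))
E
```

```text
0.0 [0.23012115 0.58033197 0.22158403] [[-9.29497282e-01  3.68827226e-01 -1.13173953e-03]
 [ 3.68828752e-01  9.29495650e-01 -1.78530223e-03]
 [ 3.93478907e-04 -2.07685165e-03 -9.99997766e-01]] [-0.6104402  -0.86689445  0.12194599] -0.0187
scene {'intrinsics': array([[419.99714935,   0.        , 277.46563371],
       [  0.        , 419.99714935, 211.181208  ],
       [  0.        ,   0.        ,   1.        ]]), 'dist': array([-0.06817224,  0.        ,  0.        ,  0.        ,  0.        ]), 'camera_from_world': array([[ 0.6172481 ,  0.7867    , -0.01038668, -0.35993639],
       [-0.46557161,  0.37586792,  0.80122804,  0.21418521],
       [ 0.63423012, -0.48972075,  0.59826895, -1.4797132 ],
       [ 0.        ,  0.        ,  0.        ,  1.        ]])}
side {'intrinsics': array([[530.01853884,   0.        , 272.90534543],
       [  0.        , 530.01853884, 197.15830386],
       [  0.        ,   0.        ,   1.        ]]), 'dist': array([-0.06501307,  0.        ,  0.        ,  0.        ,  0.        ]), 'camera_from_world': array([[ 0.79386875, -0.60774006,  0.02060154, -0.44801802],
       [ 0.31700438,  0.44252731,  0.83885506, -0.24329416],
       [-0.51892257, -0.65941004,  0.54396486, -1.35147741],
       [ 0.        ,  0.        ,  0.        ,  1.        ]])}
wrist {'intrinsics': array([[289.45017608,   0.        , 281.09956824],
       [  0.        , 289.45017608, 208.2192748 ],
       [  0.        ,   0.        ,   1.        ]]), 'dist': array([-0.01876599,  0.        ,  0.        ,  0.        ,  0.        ]), 'mount': array([[-2.55792475e-04,  9.58705485e-01,  2.84400646e-01,
         7.83539142e-02],
       [ 9.99998097e-01, -3.04882058e-04,  1.92715487e-03,
         8.78380509e-04],
       [ 1.93428260e-03,  2.84400597e-01, -9.58703582e-01,
        -1.60969788e-01],
       [ 0.00000000e+00,  0.00000000e+00,  0.00000000e+00,
         1.00000000e+00]])}
```

View pics/all0.png

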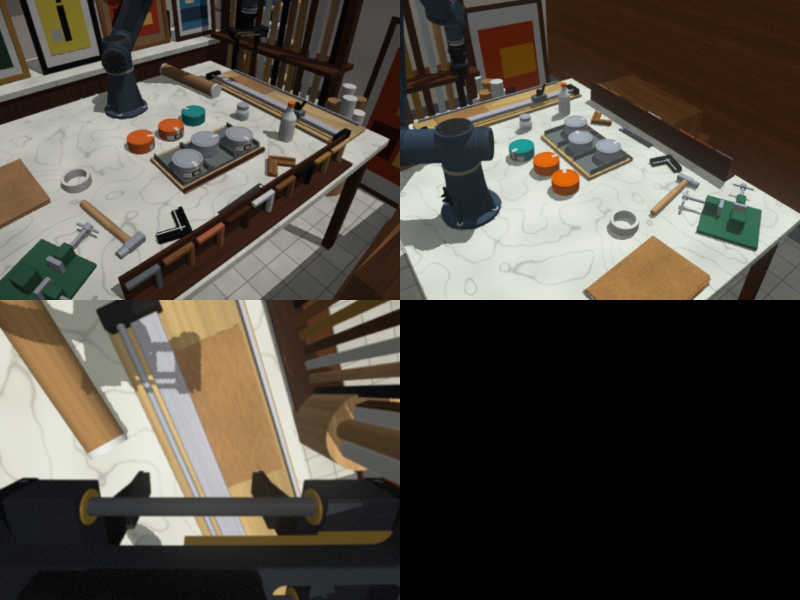

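Overview: three grey tins in a dark tray (scene ≈ x 210-370, y 170-265 px; side ≈ x 195-330, y 150-250). I'll enlarge both.

```bash
cat > h.py <<'E'
import cv2,numpy as np
from rig import bot,vision
def ray(n,px,st=None):
    c=vision.camera_info(n)
    u=cv2.undistortPoints(np.array([[px]],float),c['intrinsics'],c['dist'])[0,0]
    d=np.array([u[0],-u[1],-1.])
    if n=='wrist':
        M=c['mount'];R=np.array(st['tcp_rot']);p=np.array(st['position'])
        return p+R@M[:3,3],R@M[:3,:3]@d
    T=c['camera_from_world'];R=T[:3,:3]
    return -R.T@T[:3,3],R.T@d
def atz(n,px,z,st=None):
    o,d=ray(n,px,st);return o+d*(z-o[2])/d[2]
def proj(n,P,st=None):
    c=vision.camera_info(n);P=np.atleast_2d(P)
    if n=='wrist':
        M=c['mount'];R=np.array(st['tcp_rot']);Q=((P-st['position'])@R-M[:3,3])@M[:3,:3]
    else:
        T=c['camera_from_world'];Q=P@T[:3,:3].T+T[:3,3]
    return cv2.projectPoints(Q*[1,-1,-1],np.zeros(3),np.zeros(3),c['intrinsics'],c['dist'])[0][:,0]
def crop(src,x,y,w,h,k,out):
    im=src if not isinstance(src,str) else cv2.imread(src)
    cv2.imwrite(out,cv2.resize(im[y:y+h,x:x+w],None,fx=k,fy=k,interpolation=cv2.INTER_CUBIC))
E
python3 -c "
from h import *
crop('pics/scene0.png',205,165,175,105,4.5,'pics/sc.png');crop('pics/side0.png',190,145,140,105,5.5,'pics/sd.png')"
```

```text
(no output)
```

View pics/sc.png

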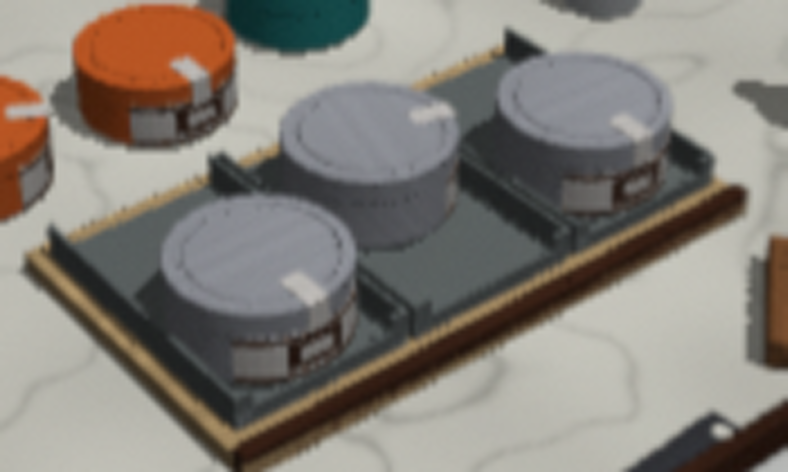

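View pics/sd.png

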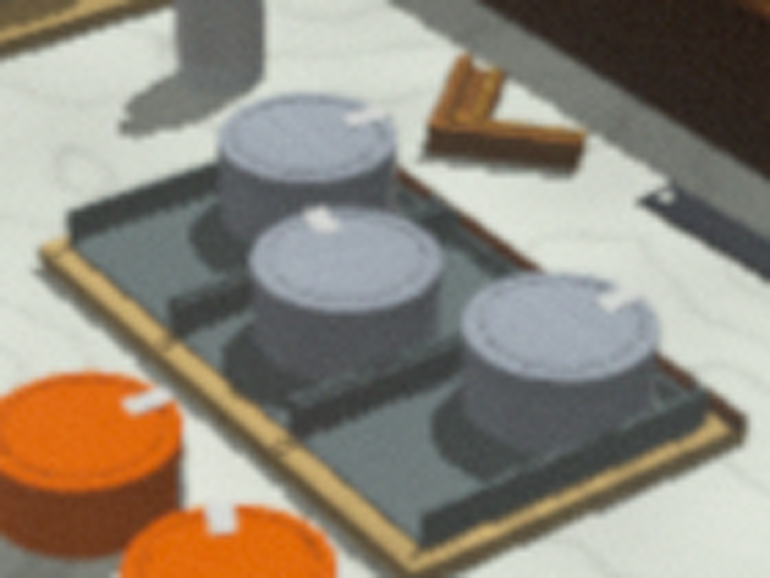

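The middle tin (scene crop ≈(370,133), side crop ≈(345,260)) stands back, with its seal strip pointing to scene-right/side-up-left. The other two are fronted and faced. Triangulating lid centres.

```bash
cat > a.py <<'E'
from h import *
S=lambda x,y:(205+(x+.5)/4.5-.5,165+(y+.5)/4.5-.5)
D=lambda x,y:(190+(x+.5)/5.5-.5,145+(y+.5)/5.5-.5)
def tri(a,b):
    o1,d1=ray('scene',a);o2,d2=ray('side',b)
    t=np.linalg.lstsq(np.c_[d1,-d2],o2-o1,rcond=None)[0]
    p,q=o1+d1*t[0],o2+d2*t[1];return (p+q)/2,np.linalg.norm(p-q)
P={}
for n,a,b in(('mid',(370,133),(345,260)),('near(left in scene)',(259,255),(560,328)),('far',(585,103),(307,139))):
    P[n],e=tri(S(*a),D(*b));print(n,P[n].round(4),round(e,4),atz('scene',S(*a),.073)[:2].round(4),atz('side',D(*b),.073)[:2].round(4))
v=P['far']-P['near(left in scene)'];print('pitch',np.linalg.norm(v),'lane dir',np.degrees(np.arctan2(-v[0],v[1])))
# strip inner/outer ends, mid tin
for a,b in(((413,116),(313,209)),((455,108),(325,230))):
    print(atz('scene',S(*a),.073)[:2],atz('side',D(*b),.073)[:2])
# lip corners: scene crop
for a in((238,418),(413,330),(572,246),(712,178)):print('lip',atz('scene',S(*a),.028).round(4))
# lip wall back ends top z .039
for a in((53,228),(215,157),(508,32)):print('wall back top',atz('scene',S(*a),.039).round(4))
E
python3 a.py
```

```text
mid [0.5363 0.07   0.0693] 0.0011 [0.541  0.0659] [0.5333 0.0662]
near(left in scene) [ 0.5911 -0.0535  0.0699] 0.0005 [ 0.5942 -0.0555] [ 0.588  -0.0574]
far [0.5953 0.1916 0.0707] 0.0012 [0.5982 0.1881] [0.5934 0.1894]
pitch 0.24513951901696654 lane dir -0.9642539853935526
[0.54323814 0.09753138] [0.55017219 0.12148997]
[0.55261458 0.12294133] [0.54256377 0.09875686]
lip [ 0.652  -0.1138  0.028 ]
lip [0.6551 0.004  0.028 ]
lip [0.6557 0.1257 0.028 ]
lip [0.6607 0.2406 0.028 ]
wall back top [ 0.4618 -0.1098  0.039 ]
wall back top [0.4627 0.0065 0.039 ]
wall back top [0.4675 0.2466 0.039 ]
```

```bash
cat >> h.py <<'E'
def to(P,ang=None):
    """tool-frame mm shift to world P; and turn about tool z (deg) to put tool x at world angle ang"""
    s=bot.read_state();R=np.array(s['tcp_rot'])
    out=(R.T@(np.array(P)-s['position'])*1000).round(1)
    cur=np.degrees(np.arctan2(R[1,0],R[0,0]))
    print('shift',out,'turn z',None if ang is None else round(-((ang-cur+180)%360-180),2),'x ang',cur.round(2),'tilt',np.degrees(R[:2,2]).round(2),'t',s['time_s'],'F',np.round(s['force'],1))
    return s
E
python3 - <<'E'
from a import *
print('teal',atz('scene',S(297,0),.06),'orange',atz('scene',S(155,45),.06),'glue',atz('side',D(220,70),0))
to([.445,.07,.22],178.6)
E
```

```text
mid [0.5363 0.07   0.0693] 0.0011 [0.541  0.0659] [0.5333 0.0662]
near(left in scene) [ 0.5911 -0.0535  0.0699] 0.0005 [ 0.5942 -0.0555] [ 0.588  -0.0574]
far [0.5953 0.1916 0.0707] 0.0012 [0.5982 0.1881] [0.5934 0.1894]
pitch 0.24513951901696654 lane dir -0.9642539853935526
[0.54323814 0.09753138] [0.55017219 0.12148997]
[0.55261458 0.12294133] [0.54256377 0.09875686]
lip [ 0.652  -0.1138  0.028 ]
lip [0.6551 0.004  0.028 ]
lip [0.6557 0.1257 0.028 ]
lip [0.6607 0.2406 0.028 ]
wall back top [ 0.4618 -0.1098  0.039 ]
wall back top [0.4627 0.0065 0.039 ]
wall back top [0.4675 0.2466 0.039 ]
teal [0.37202116 0.13992762 0.06      ] orange [0.35928681 0.0330317  0.06      ] glue [0.67071017 0.40345879 0.        ]
shift [-387.9 -395.3    2.3] turn z -20.24 x ang 158.36 tilt [-0.05 -0.08] t 0.15 F [ 0.1 -0.2 -0.6]
```

```bash
python3 -m jog '[[[-388,-395.3,2],[0,0,-20.24],1],[[-388,-395.3,2],[0,0,-20.24],1],[[-388,-395.3,2],[0,0,-20.24],1],[[-388,-395.3,2],[0,0,-20.24],1],[[-388,-395.3,2],[0,0,-20.24],1],[[-388,-395.3,2],[0,0,-20.24],1],[[-388,-395.3,2],[0,0,-20.24],1],[[-388,-395.3,2],[0,0,-20.24],1],[[-388,-395.3,2],[0,0,-20.24],1],[[-388,-395.3,2],[0,0,-20.24],1],[[-388,-395.3,2],[0,0,-20.24],1],[[-388,-395.3,2],[0,0,-20.24],1]]'
python3 -m jog '[[[0,0,0],[0,0,0],1],[[0,0,0],[0,0,0],1],[[0,0,0],[0,0,0],1]]'
python3 - <<'E'
from h import *
s=to([.445,.07,.22],178.6);np.save('s1.npy',s,allow_pickle=True)
im=vision.capture('wrist')[:,:,::-1];cv2.imwrite('pics/w1.png',im)
cv2.imwrite('pics/w1b.png',cv2.resize(im,(800,600),interpolation=cv2.INTER_CUBIC))
E
```

```text
time_s: 1.15
position: [0.4242, 0.1191, 0.2208]
tcp_rot: [[-1.0, 0.025, 0.0], [0.025, 1.0, 0.0], [-0.0, 0.0, -1.0]]
force: [1.4, 0.7, -0.7]
opening: 0.171
time_s: 1.4
position: [0.4234, 0.1211, 0.2205]
tcp_rot: [[-1.0, 0.026, -0.001], [0.026, 1.0, 0.001], [0.001, 0.001, -1.0]]
force: [-0.1, -0.3, 0.7]
opening: 0.02
shift [-22.9 -50.5   0.5] turn z -0.08 x ang 178.52 tilt [-0.08  0.03] t 1.4 F [-0.1 -0.3  0.7]
```

View pics/w1b.png

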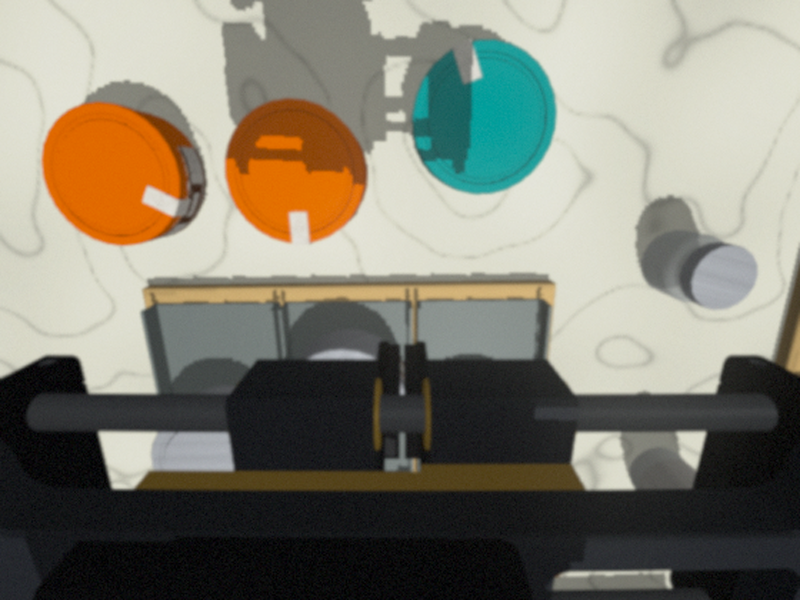

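The wrist camera, being on the robot side, shows the tray's back edge with the middle lane between dividers at ≈(279,296) and (411,296); both look-alikes are clear of the closed fingers. Using that for the lane's y.

Run:
```python
from h import *
s=to([.450,.0695,.12],178.6)
for x,y in((279,296),(411,296),(150,296),(550,290)):print(atz('wrist',(x*.7,y*.7),.039,s).round(4))
```

```text
shift [-28.3 -51.7 100.5] turn z 0.03 x ang 178.63 tilt [-0.08  0.03] t 1.45 F [-0.5 -0.8 -0.1]
[0.4423 0.0157 0.039 ]
[0.445  0.1297 0.039 ]
[ 0.4396 -0.0971  0.039 ]
[0.4425 0.2495 0.039 ]
```

```bash
python3 -m jog '[[[-28,-51.5,0],[0,0,0],1],[[-28,-51.5,0],[0,0,0],1],[[-28,-51.5,40],[0,0,0],1],[[-28,-51.5,80],[0,0,0],1],[[-28,-51.5,120],[0,0,0],1],[[-28,-51.5,150],[0,0,0],1],[[-28,-51.5,173.5],[0,0,0],1],[[-28,-51.5,173.5],[0,0,0],1],[[-28,-51.5,173.5],[0,0,0],1]]'
python3 -m jog '[[[-4,0,0],[0,0,0],1],[[-8,0,0],[0,0,0],1],[[-11,0,0],[0,0,0],1],[[-14,0,0],[0,0,0],1]]'
python3 -m jog '[[[-2,0,0],[0,0,0],1],[[-4,0,0],[0,0,0],1],[[-6,0,0],[0,0,0],1],[[-8,0,0],[0,0,0],1]]'
```

```text
time_s: 2.2
position: [0.4493, 0.0705, 0.0465]
tcp_rot: [[-1.0, 0.021, -0.004], [0.021, 1.0, 0.0], [0.004, 0.0, -1.0]]
force: [0.2, -0.2, 0.7]
opening: 0.004
time_s: 2.53
position: [0.4664, 0.0685, 0.0487]
tcp_rot: [[-1.0, 0.024, 0.004], [0.024, 1.0, -0.0], [-0.004, -0.0, -1.0]]
force: [-0.7, 1.0, -0.6]
opening: 0.006
time_s: 2.87
position: [0.4721, 0.0683, 0.0474]
tcp_rot: [[-1.0, 0.025, -0.001], [0.025, 1.0, 0.0], [0.001, 0.0, -1.0]]
force: [-1.9, -0.2, 2.5]
opening: 0.01
```

```bash
python3 -m jog '[[[-1.5,0,0],[0,0,0],1],[[-3,0,0],[0,0,0],1],[[-4.5,0,0],[0,0,0],1],[[-6,0,0],[0,0,0],1],[[-8,0,0],[0,0,0],1],[[-10,0,0],[0,0,0],1],[[-12,0,0],[0,0,0],1],[[-14,0,0],[0,0,0],1],[[-16,0,0],[0,0,0],1],[[-18,0,0],[0,0,0],1],[[-20,0,0],[0,0,0],1],[[-22,0,0],[0,0,0],1]]'
python3 -m jog '[[[-2,0,0],[0,0,0],1],[[-4,0,0],[0,0,0],1],[[-6,0,0],[0,0,0],1],[[-8,0,0],[0,0,0],1],[[-10,0,0],[0,0,0],1],[[-12,0,0],[0,0,0],1],[[-14,0,0],[0,0,0],1],[[-16,0,0],[0,0,0],1],[[-18,0,0],[0,0,0],1],[[-19,0,0],[0,0,0],1],[[-20,0,0],[0,0,0],1]]'
```

```text
time_s: 3.87
position: [0.495, 0.0677, 0.0472]
tcp_rot: [[-1.0, 0.025, 0.0], [0.025, 1.0, -0.0], [-0.0, -0.0, -1.0]]
force: [-1.1, -0.6, 2.0]
opening: 0.004
time_s: 4.78
position: [0.515, 0.0673, 0.0472]
tcp_rot: [[-1.0, 0.025, 0.0], [0.025, 1.0, -0.0], [-0.0, -0.0, -1.0]]
force: [-1.3, -0.3, 1.5]
opening: 0.005
```

```bash
python3 -m jog '[[[-1,0,0],[0,0,0],1],[[-2,0,0],[0,0,0],1],[[-3,0,0],[0,0,0],1],[[-4,0,0],[0,0,0],1],[[-5,0,0],[0,0,0],1],[[-6,0,0],[0,0,0],1],[[-7,0,0],[0,0,0],1]]'
python3 -m jog '[[[-0.5,0,0],[0,0,0],1],[[-1,0,0],[0,0,0],1],[[-1.5,0,0],[0,0,0],1],[[-2,0,0],[0,0,0],1]]'
```

```text
time_s: 5.37
position: [0.5218, 0.0671, 0.0472]
tcp_rot: [[-1.0, 0.025, -0.0], [0.025, 1.0, 0.0], [0.0, 0.0, -1.0]]
force: [-1.1, -0.5, 0.8]
opening: -0.0
time_s: 5.7
position: [0.5238, 0.0671, 0.0472]
tcp_rot: [[-1.0, 0.025, -0.0], [0.025, 1.0, 0.0], [0.0, 0.0, -1.0]]
force: [-0.8, -0.9, 0.7]
opening: 0.004
```

```bash
python3 -m jog '[[[-0.5,0,0],[0,0,0],1],[[-1,0,0],[0,0,0],1],[[-1.5,0,0],[0,0,0],1]]'
```

```text
time_s: 5.95
position: [0.5252, 0.067, 0.0472]
tcp_rot: [[-1.0, 0.025, -0.0], [0.025, 1.0, -0.0], [0.0, -0.0, -1.0]]
force: [-1.6, 0.4, 0.9]
opening: 0.009
```

```bash
python3 -m jog '[[[-0.4,0,0],[0,0,0],1],[[-0.8,0,0],[0,0,0],1],[[-1.2,0,0],[0,0,0],1]]'|grep -E 'pos|force'
```

```text
position: [0.5265, 0.067, 0.0473]
force: [-0.6, 0.3, 0.5]
```

```bash
python3 -m jog '[[[-0.3,0,0],[0,0,0],1],[[-0.6,0,0],[0,0,0],1],[[-1,0,0],[0,0,0],1]]'|grep -E 'pos|force'
```

```text
position: [0.5274, 0.067, 0.0472]
force: [-0.4, 0.3, 1.3]
```

```bash
python3 -m jog '[[[-0.3,0,0],[0,0,0],1],[[-0.6,0,0],[0,0,0],1],[[-1,0,0],[0,0,0],1]]'|grep -E 'pos|force'
```

```text
position: [0.5282, 0.067, 0.0472]
force: [-2.6, 0.1, 1.8]
```

```bash
python3 -m jog '[[[-0.2,0,0],[0,0,0],1],[[-0.4,0,0],[0,0,0],1],[[-0.4,0,0],[0,0,0],1]]'|grep -E 'pos|force'
```

```text
position: [0.5283, 0.067, 0.0472]
force: [-2.6, -0.3, 1.2]
```

```bash
python3 -m jog '[[[-0.3,0,0],[0,0,0],1],[[-0.6,0,0],[0,0,0],1],[[-0.6,0,0],[0,0,0],1]]'|grep -E 'pos|force'
```

```text
position: [0.5283, 0.067, 0.0471]
force: [-4.8, -0.0, 3.5]
```

```bash
python3 -m jog '[[[5,0,0],[0,0,0],1],[[15,0,0],[0,0,0],1],[[25,0,0],[0,0,0],1],[[25,0,-20],[0,0,0],0.2],[[25,0,-60],[0,0,0],0.2],[[25,0,-75],[0,0,0],0.2],[[25,0,-75],[0,0,0],0.2],[[25,0,-75],[0,0,0],0.2]]'
python3 - <<'E'
from h import *
to([.592,.068,.095],178.6)
im=vision.capture('scene')[:,:,::-1];crop(im,205,165,175,105,4.5,'pics/sc2.png')
E
```

```text
time_s: 7.87
position: [0.5055, 0.0674, 0.1232]
tcp_rot: [[-1.0, 0.025, 0.004], [0.025, 1.0, -0.0], [-0.004, -0.0, -1.0]]
force: [-0.3, 0.4, 0.1]
opening: 0.299
shift [-86.3   2.7  28.6] turn z -0.01 x ang 178.59 tilt [ 0.24 -0.02] t 7.8667 F [-0.3  0.4  0.1]
```

View pics/sc2.png

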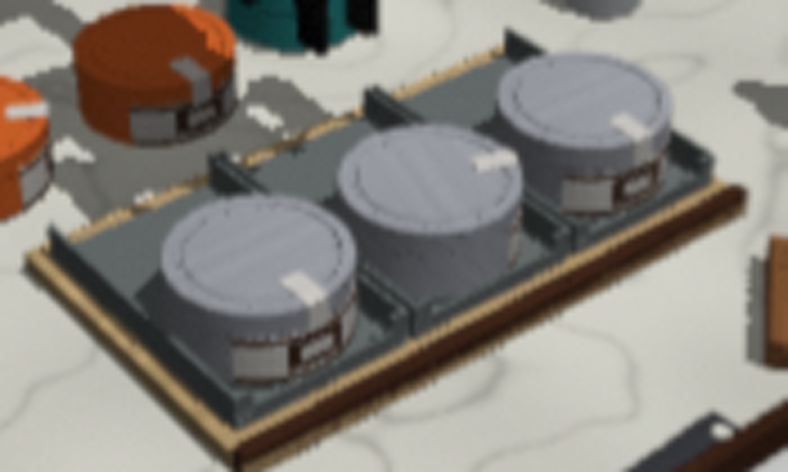

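The tin is fronted in line with its neighbours (lid centre ≈(431,178) in the crop), with the strip at ≈(473-517,158). Moving over it.

```bash
python3 - <<'E' 2>&1 | tail -3
from a import *
c=atz('scene',S(431,178),.072);m=atz('scene',S(515,157),.072)
print('centre',c,'strip end',m,np.degrees(np.arctan2(*(m-c)[1::-1])))
i=atz('scene',S(474,163),.072);print(np.degrees(np.arctan2(*(m-i)[1::-1])),np.degrees(np.arctan2(*(i-c)[1::-1])))
E
python3 -m jog '[[[-40,1,0],[0,0,0],0.2],[[-80,1,0],[0,0,0],0.2],[[-86,1,20],[0,0,0],0.2],[[-86,1,36],[0,0,0],0.2],[[-86,1,36],[0,0,0],0.2],[[-86,1,36],[0,0,0],0.2]]'
```

```text
wall back top [0.4675 0.2466 0.039 ]
centre [0.59754244 0.06525514 0.072     ] strip end [0.61247427 0.11719074 0.072     ] 73.9597064277809
65.10685467962558 81.44896457849222
time_s: 8.42
position: [0.5883, 0.0665, 0.0838]
tcp_rot: [[-1.0, 0.025, -0.006], [0.025, 1.0, 0.0], [0.006, 0.0, -1.0]]
force: [-1.6, -0.2, 0.3]
opening: 0.766
```

```bash
python3 -m jog '[[[-1,1,2],[0,0,0],0.2],[[-2,1.5,4],[0,0,0],0.2],[[-2,1.5,5.5],[0,0,0],0.2],[[-2,1.5,7],[0,0,0],0.2],[[-2,1.5,7],[0,0,0],0.2]]'
```

```text
time_s: 8.83
position: [0.5924, 0.0679, 0.0795]
tcp_rot: [[-1.0, 0.024, 0.0], [0.024, 1.0, -0.0], [-0.0, -0.0, -1.0]]
force: [0.7, -0.2, -0.5]
opening: 0.804
```

```bash
python3 -m jog '[[[0,0,0.6],[0,0,0],0.2],[[0,0,1.2],[0,0,0],0.2],[[0,0,1.8],[0,0,0],0.2],[[0,0,2.4],[0,0,0],0.2]]' | grep -E 'pos|force'
```

```text
position: [0.5925, 0.0678, 0.0769]
force: [0.2, -1.3, 0.2]
```

```bash
python3 -m jog '[[[0,0,0.4],[0,0,0],0.2],[[0,0,0.8],[0,0,0],0.2],[[0,0,1.2],[0,0,0],0.2]]' | grep -E 'pos|force'
```

```text
position: [0.5925, 0.0679, 0.0756]
force: [0.5, -1.0, -1.3]
```

```bash
python3 -m jog '[[[0,0,0.4],[0,0,0],0.2],[[0,0,0.8],[0,0,0],0.2],[[0,0,1.2],[0,0,0],0.2]]' | grep -E 'pos|force'
```

```text
position: [0.5924, 0.0679, 0.0744]
force: [0.1, -0.0, -0.3]
```

```bash
python3 -m jog '[[[0,0,0.3],[0,0,0],0.2],[[0,0,0.6],[0,0,0],0.2],[[0,0,0.9],[0,0,0],0.2]]' | grep -E 'pos|force'
```

```text
position: [0.5925, 0.0679, 0.0735]
force: [0.3, -0.2, 0.1]
```

```bash
python3 -m jog '[[[0,0,0.3],[0,0,0],0.2],[[0,0,0.6],[0,0,0],0.2],[[0,0,0.9],[0,0,0],0.2]]' | grep -E 'pos|force'
```

```text
position: [0.5925, 0.0679, 0.0728]
force: [-1.7, -0.9, 2.8]
```

```bash
python3 -m jog '[[[0,0,0.3],[0,0,0],0.2],[[0,0,0.5],[0,0,0],0.2],[[0,0,0.5],[0,0,0],0.2]]' | grep -E 'pos|force'; python3 -c "
from h import *
s=to([0.592,.068,.07]);print(s['moment'])"
```

```text
position: [0.5926, 0.0679, 0.0727]
force: [-2.3, 0.9, 4.3]
shift [0.6 0.1 2.7] turn z None x ang 178.6 tilt [ 0.02 -0.  ] t 10.4167 F [-2.3  0.9  4.3]
[0.05849289 0.1973634  0.00754517]
```

```bash
python3 -m jog '[[[0,0,0.3],[0,0,0],0.2],[[0,0,0.6],[0,0,0],0.2],[[0,0,0.6],[0,0,0],0.2]]' | grep -E 'pos|force'; python3 -m jog '[[[0,0,0],[0,0,2],0.2],[[0,0,0],[0,0,4],0.2],[[0,0,0],[0,0,6],0.2],[[0,0,0],[0,0,8],0.2],[[0,0,0],[0,0,10],0.2],[[0,0,0],[0,0,12],0.2]]'
```

```text
position: [0.5926, 0.0679, 0.0726]
force: [-2.9, -0.9, 9.3]
time_s: 11.17
position: [0.5931, 0.0681, 0.0727]
tcp_rot: [[-0.973, 0.233, 0.002], [0.233, 0.973, -0.0], [-0.002, 0.0, -1.0]]
force: [-1.0, 1.0, 7.3]
opening: 0.802
```

```bash
python3 -m jog '[[[0,0,-0.2],[0,0,2],0.2],[[0,0,-0.2],[0,0,4],0.2],[[0,0,-0.2],[0,0,6],0.2],[[0,0,-0.2],[0,0,8],0.2],[[0,0,-0.2],[0,0,10],0.2],[[0,0,-0.2],[0,0,12],0.2],[[0,0,-0.2],[0,0,14],0.2],[[0,0,-0.2],[0,0,16],0.2],[[0,0,-0.2],[0,0,18],0.2]]'
python3 - <<'E'
from h import *
im=vision.capture('scene')[:,:,::-1];crop(im,225,165,140,105,5.5,'pics/sc3.png')
E
```

```text
time_s: 11.92
position: [0.5937, 0.0678, 0.0727]
tcp_rot: [[-0.853, 0.522, 0.003], [0.522, 0.853, -0.0], [-0.003, 0.001, -1.0]]
force: [0.5, 0.8, 5.9]
opening: 0.8
```

View pics/sc3.png

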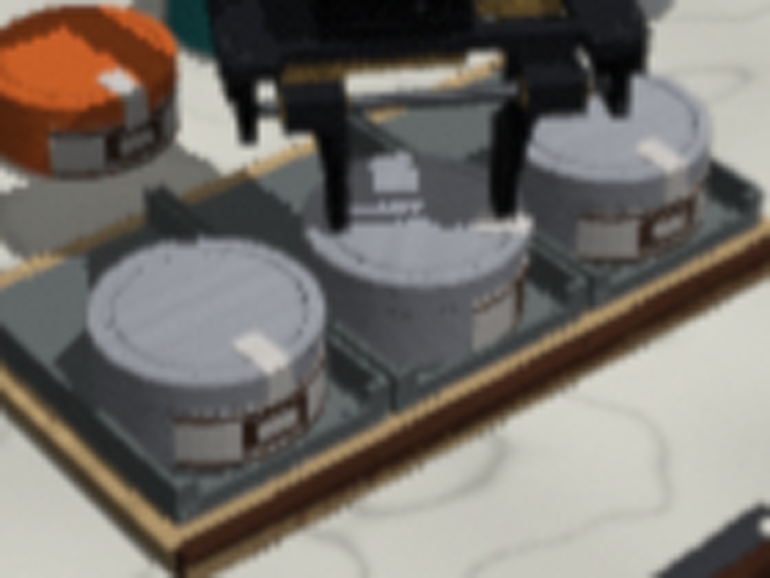

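The tin is turning with the fingers (strip end now ≈(530,226), label's left part visible at ≈(473-525,300)). Continue.

```bash
python3 -m jog '[[[0,0,0],[0,0,2.5],0.2],[[0,0,0],[0,0,5],0.2],[[0,0,0],[0,0,7.5],0.2],[[0,0,0],[0,0,10],0.2],[[0,0,0],[0,0,12.5],0.2],[[0,0,0],[0,0,15],0.2],[[0,0,0],[0,0,17.5],0.2],[[0,0,0],[0,0,20],0.2],[[0,0,0],[0,0,22.5],0.2],[[0,0,0],[0,0,25],0.2],[[0,0,0],[0,0,27.5],0.2],[[0,0,0],[0,0,30],0.2]]'
python3 -m jog '[[[0,0,0],[0,0,2],0.2],[[0,0,0],[0,0,4],0.2],[[0,0,0],[0,0,6],0.2],[[0,0,0],[0,0,6],0.2]]'
python3 - <<'E'
from h import *
im=vision.capture('scene')[:,:,::-1];crop(im,225,165,140,105,5.5,'pics/sc4.png')
E
```

```text
time_s: 12.97
position: [0.5937, 0.0675, 0.0727]
tcp_rot: [[-0.477, 0.879, 0.003], [0.879, 0.477, -0.001], [-0.002, 0.002, -1.0]]
force: [-0.3, -1.1, 5.8]
opening: 0.799
time_s: 13.3
position: [0.5937, 0.0676, 0.0727]
tcp_rot: [[-0.383, 0.924, 0.003], [0.924, 0.383, -0.0], [-0.001, 0.002, -1.0]]
force: [-0.2, 0.3, 5.9]
opening: 0.799
```

View pics/sc4.png

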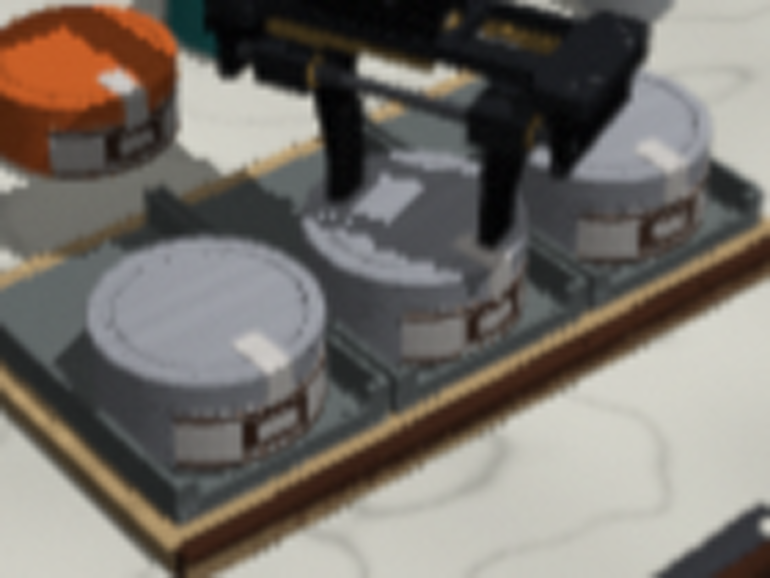

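The label is nearly round: its left edge is at x≈402 px on the target, against 174 and 578 on the faced neighbours. Working out the remaining angle from the label edges relative to the neighbours.

```bash
cat > b.py <<'E'
from h import *
from scipy.optimize import brentq
# lid centre pixel -> world on each tin (scene camera only, common bias cancels)
def ang(xl,xr,xe,ye,k=5.5,ox=225,oy=165,guess=(.593,.07)):
    X=lambda x:ox+(x+.5)/k-.5
    t=np.linspace(0,2*np.pi,721)
    def lidx(y):
        p=proj('scene',np.c_[guess[0]+.054*np.cos(t),y+.054*np.sin(t),0*t+.065])[:,0];return (p.min()+p.max())/2
    y=brentq(lambda y:lidx(y)-(X(xl)+X(xr))/2,guess[1]-.03,guess[1]+.03)
    f=lambda th:proj('scene',[guess[0]+.0535*np.cos(np.radians(th-52.5)),y+.0535*np.sin(np.radians(th-52.5)),.0395])[0,0]-X(xe)
    return y,brentq(f,-40,60)
E
python3 - <<'E'
from b import *
print('near',ang(88,327,175,0,guess=(.591,-.054)))
print('mid',ang(303,528,403,0,guess=(.592,.068)))
print('far',ang(498,672,562,0,k=4.5,ox=205,guess=(.595,.19)))
print('mid lid from sc2',ang(339,524,420,0,k=4.5,ox=205,guess=(.592,.068)))
E
```

```text
near (-0.05296967292572186, -0.3898265829921871)
mid (0.06923959224030062, 6.373872181739321)
far (0.1917983251373497, -4.580353461975897)
mid lid from sc2 (0.07049175616762059, 5.567970490421916)
```

```bash
python3 -m jog '[[[0,0,0],[0,0,2],0.2],[[0,0,0],[0,0,4],0.2],[[0,0,0],[0,0,6],0.2],[[0,0,0],[0,0,8],0.2],[[0,0,0],[0,0,8],0.2],[[0,0,0],[0,0,8],0.2]]'
python3 -m jog '[[[0,0,-2],[0,0,0],0.2],[[0,0,-10],[0,0,0],0.2],[[0,0,-40],[0,0,0],0.2],[[0,0,-80],[0,0,0],0.2],[[0,0,-120],[0,0,0],0.2],[[0,0,-150],[0,0,0],0.2],[[0,0,-150],[0,0,0],0.2]]'
python3 -c "
from h import *
to([.50,.068,.25],1)"
```

```text
time_s: 13.85
position: [0.5936, 0.0677, 0.0727]
tcp_rot: [[-0.252, 0.968, 0.003], [0.968, 0.252, -0.0], [-0.001, 0.003, -1.0]]
force: [0.7, -0.4, 5.6]
opening: 0.8
time_s: 14.43
position: [0.5968, 0.0678, 0.2294]
tcp_rot: [[-0.252, 0.968, 0.015], [0.968, 0.252, -0.001], [-0.005, 0.014, -1.0]]
force: [-0.4, 0.0, 0.3]
opening: 0.8
shift [ 24.5 -93.3 -22. ] turn z 103.61 x ang 104.61 tilt [ 0.83 -0.05] t 14.4333 F [-0.4  0.   0.3]
```

```bash
python3 -m jog '[[[24,-93,0],[0,0,80],0.2],[[24,-93,0],[0,0,80],0.2],[[24,-93,0],[0,0,80],0.2],[[24,-93,0],[0,0,80],0.2],[[24,-93,0],[0,0,80],0.2],[[24,-93,0],[0,0,80],0.2],[[24,-93,0],[0,0,80],0.2],[[24,-93,0],[0,0,80],0.2],[[24,-93,0],[0,0,80],0.2],[[24,-93,0],[0,0,80],0.2],[[24,-93,0],[0,0,80],0.2],[[24,-93,0],[0,0,80],0.2]]' >/dev/null
python3 -m jog '[[[0,0,0],[0,0,23.6],0.2],[[0,0,0],[0,0,23.6],0.2],[[0,0,0],[0,0,23.6],0.2],[[0,0,0],[0,0,23.6],0.2],[[0,0,0],[0,0,23.6],0.2],[[0,0,0],[0,0,23.6],0.2]]'
python3 - <<'E'
import pickle
from h import *
s=bot.read_state();im=vision.capture('wrist')[:,:,::-1];pickle.dump(s,open('s5.pkl','wb'));cv2.imwrite('pics/w5.png',im)
im2=vision.capture('scene')[:,:,::-1];cv2.imwrite('pics/s5.png',im2)
p=proj('wrist',[[.592,.068,.072],[.591,-.053,.072],[.595,.191,.072]],s);print(p)
x0=int(max(0,p[:,0].min()-60));x1=int(min(560,p[:,0].max()+60));y0=int(max(0,p[0,1]-100));print(x0,y0,x1-x0)
k=800/(x1-x0);crop(im,x0,y0,x1-x0,min(180,420-y0),k,'pics/w5c.png');print(k)
E
```

```text
time_s: 15.93
position: [0.4961, 0.0677, 0.2216]
tcp_rot: [[1.0, 0.02, -0.001], [0.02, -1.0, 0.0], [-0.001, -0.0, -1.0]]
force: [-0.3, 0.1, 0.3]
opening: 0.797
[[283.02683326 104.14910403]
 [401.55829565 108.02496528]
 [161.42256312  98.79106649]]
101 4 360
2.2222222222222223
```

View pics/w5c.png

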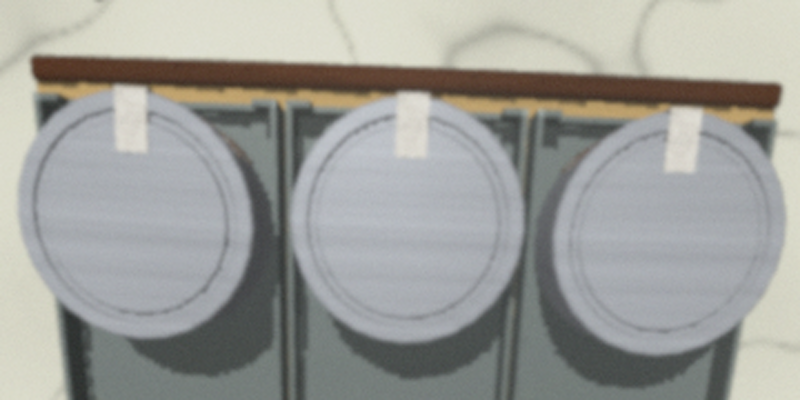

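The overhead view shows all three tins in line at the lip, strips at ≈(131,118), (412,124), (684,140); the middle one looks nearly square. Segmenting strips and lids to get the angles.

```bash
cat > c.py <<'E'
import pickle
from h import *
k=1/2.2222;ox,oy=101,4
def run(wp,sp):
    s=pickle.load(open(sp,'rb'));im=cv2.imread(wp)
    f=im.astype(int);strip=((f[...,2]>175)&(f[...,0]-f[...,2]<12)).astype(np.uint8)
    lid=((f[...,0]-f[...,2]>8)&(f[...,0]>120)).astype(np.uint8)
    for n,c in(('far',(131,118)),('mid',(412,124)),('near',(684,140))):
        cx,cy=int(ox+c[0]*k),int(oy+c[1]*k)
        m=np.zeros_like(strip);m[cy-13:cy+13,cx-12:cx+12]=strip[cy-13:cy+13,cx-12:cx+12]
        _,lab=cv2.connectedComponents(m);q=np.argwhere(lab==lab[cy,cx])[:,::-1].astype(float)
        W=np.array([atz('wrist',p,.0725,s)[:2] for p in q])
        r=cv2.minAreaRect((W*1e4).astype(np.float32));e=np.cov((W-W.mean(0)).T);w,v=np.linalg.eigh(e);d=v[:,1]*np.sign(v[0,1])
        L=np.zeros_like(lid);a,b=cy+42,cx+0
        L[cy-16:cy+107,cx-58:cx+58]=(lid|strip)[cy-16:cy+107,cx-58:cx+58]
        _,lb=cv2.connectedComponents(cv2.morphologyEx(L,cv2.MORPH_OPEN,np.ones((5,5))));L=(lb==lb[cy+45,cx]).astype(np.uint8)
        h=cv2.convexHull(max(cv2.findContours(L,0,1)[0],key=len))[:,0]
        H=np.array([atz('wrist',p,.072,s)[:2] for p in h.astype(float)])
        (ccx,ccy),rad=cv2.minEnclosingCircle((H*1e3).astype(np.float32))
        u=W.mean(0)*1e3-[ccx,ccy]
        print(n,len(q),'PCA',np.degrees(np.arctan2(d[1],d[0])).round(1),'rect',np.round(np.array(r[1])/10,1),round(r[2],1),'centre',round(ccx,1),round(ccy,1),'rad',round(rad,1),'radial ang',np.degrees(np.arctan2(u[1],u[0])).round(1),'strip c',W.mean(0).round(4))
if __name__=='__main__':
    import sys;run(*sys.argv[1:])
E
python3 c.py pics/w5.png s5.pkl
python3 - <<'E'
from h import *
import pickle
s=pickle.load(open('s5.pkl','rb'))
X=lambda x,y:(101+(x+.5)/2.2222-.5,4+(y+.5)/2.2222-.5)
P=lambda p,z:atz('wrist',X(*p),z,s)[:2]
for a,b,z,n in(((290,100),(298,390),.039,'div1'),((532,110),(510,390),.039,'div2'),((35,80),(778,107),.02,'lipframe')):
    d=P(b,z)-P(a,z);print(n,P(a,z),P(b,z),np.degrees(np.arctan2(d[1],d[0])))
E
```

```text
far 438 PCA -6.6 rect [22.2 20.4] 0.7 centre 323.9 66.0 rad 449.0 radial ang 21.8 strip c [0.6337 0.1897]
mid 562 PCA 9.2 rect [22.2 22.6] 1.2 centre 604.5 70.7 rad 43.6 radial ang -8.1 strip c [0.6336 0.0666]
near 409 PCA -3.3 rect [16.7 23.6] 87.9 centre 323.9 66.0 rad 449.0 radial ang -21.5 strip c [ 0.6297 -0.0542]
div1 [0.64892254 0.12435527] [0.5073538  0.12391385] -179.82134790281512
div2 [0.64693833 0.00760974] [0.50960459 0.00911019] 179.37403714572557
lipframe [0.66051038 0.25641341] [ 0.65580351 -0.12206454] -90.71251134082387
```

Run:
```python
from h import *
import pickle
s=pickle.load(open('s5.pkl','rb'));im=cv2.imread('pics/w5.png')
# rectified top-down view at lid-top plane, 0.25 mm/px : x up, y left
def rect(cx,cy,hw=30,z=.0725,r=.25):
    n=int(2*hw/r);g=(np.arange(n)-n/2)*r/1000
    gy,gx=np.meshgrid(cy-g,cx-g);P=np.c_[gx.ravel(),gy.ravel(),0*gx.ravel()+z]
    # gx varies by row
    P[:,0]=np.repeat(cx-g,n);P[:,1]=np.tile(cy-g,n)
    m=proj('wrist',P,s).astype(np.float32).reshape(n,n,2)
    return cv2.remap(im,m[...,0],m[...,1],cv2.INTER_CUBIC)
tiles=[rect(.600,y,65,r=.5) for y in(.191,.068,-.053)]
cv2.imwrite('pics/rect.png',np.hstack(tiles))
T=[rect(.632,y,20,r=.15) for y in(.1905,.067,-.054)]
for t in T:
    f=t.astype(float);v=f[...,2]-.6*(f[...,0]-f[...,2]).clip(0)*3
    g=cv2.GaussianBlur(f[...,2]-f[...,0],(0,0),4)  # whiteness R-B: lid negative, strip ~0
    n=g.shape[0];L=[];
    for row in range(int(n*.35),int(n*.78),4):
        d=np.gradient(g[row]);a=d[:n//2+10].argmax();b=d[n//2-10:].argmin()+n//2-10
        L.append((row,a,b))
    L=np.array(L,float);
    sl=[np.degrees(np.arctan(np.polyfit(L[:,0],L[:,i],1)[0])).round(1) for i in(1,2)]
    print('slopes(left,right): strip angle',sl,'widths mm',((L[:,2]-L[:,1])*.15).round(1)[::4])
```

```text
slopes(left,right): strip angle [np.float64(-4.1), np.float64(-4.1)] widths mm [14.6 14.6 14.6 14.7 14.4 14.6 14.7 14.2]
slopes(left,right): strip angle [np.float64(-2.2), np.float64(-3.3)] widths mm [14.1 14.8 14.6 13.8 14.1 14.2 14.  14. ]
slopes(left,right): strip angle [np.float64(0.6), np.float64(0.3)] widths mm [14.1 14.7 15.  15.  15.  14.2 14.6 14.4]
```

View pics/rect.png

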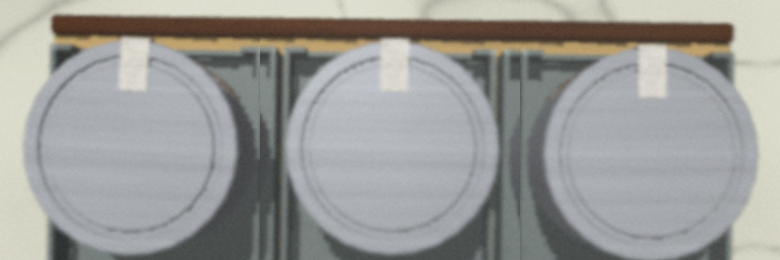

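```bash
python3 -c "
from rig import bot
print(bot.read_state()['time_s'],bot.hand_in())"
```

```text
the job is handed in; nothing more can be done
16.0333 None
```

I slid the middle tin about 57 mm forward until it stood against the front lip. I then turned it about 74° clockwise with two fingertips pressed on the lid, lifted the gripper clear and handed in at 16 s.

**Position:** My readings showed at most about 5 N at the lip. After the turn, the wrist camera put the tin's centre at x ≈ 0.591 m, against 0.592 m when it touched the lip. It stands upright in its lane, in line with the fronted neighbours.

**Facing:** The label strip measured −2.7° from its edges and about −2° from the lid's centre. The lane runs at about −0.7° to −1.4°, so the label is square to the lip within roughly 2°. That is about the measuring error, so I made no further correction.

**Gentleness:** The highest press I read on the lid was 9.3 N, dropping to about 6–7 N while turning, against the 16 N dent limit. Forces are only reported at the end of each move, so I can't rule out brief peaks in between.

**Checks that failed or disagreed:**
- My first automatic colour segmentation of the strips failed, so I redid the measurement on a rectified view.
- The two neighbouring tins measured about −4° and +0.5°, so they were only a rough reference for "square".
- I never touched the neighbours, and they looked unchanged in the last picture. I did not take a separate final picture of the rest of the counter.

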